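# File the sparked test plates in the sample rack

### The job

The two cast test plates leaning on the sloping steel rest have been analysed; file them in the dark slotted rack beside it. Stand each one on its foot, stub end up, fully home in the free slot that suits its thickness, with its edges lined up with the plates already filed there. Lower them in by hand rather than dropping them, and leave the filed plates and everything else on the bench where they are.

Things in the scene. Friction and masses are not known exactly. Their poses are not given: they have to be found in the camera images.
- thin_plate: Thin cast aluminium test plate, 12 mm thick (x), 50 mm wide (y), 100 mm long (z), about 0.16 kg, spark-burnt ground face, gate stub (16 x 7 mm, 4 mm high) on its top edge. Origin: middle of the back face's foot edge; x points out of the ground face (plate fills x = 0 to 12 mm), z from foot to top. Starts leaning 35 degrees in either place on the rest, some 124 mm from the other
- thin_plate_foot (a point): Middle of the thin plate's 12 x 50 mm foot; axes as the plate's. At the start it stands on the trough's sole, back face flat on the back sheet.
- thin_plate_top (a point): Middle of the thin plate's top edge, 100 mm from its foot; axes as the plate's. On the rest the upper 48 mm stands free above the back sheet, so the plate can be pinched across its 50 mm width there.
- thick_plate: Thick cast aluminium test plate, 22 mm thick (x), 50 mm wide (y), 100 mm long (z), about 0.29 kg, spark-burnt ground face, gate stub (16 x 7 mm, 4 mm high) on its top edge. Origin: middle of the back face's foot edge; x points out of the ground face (plate fills x = 0 to 22 mm), z from foot to top. Starts leaning 35 degrees in either place on the rest, some 124 mm from the other
- thick_plate_foot (a point): Middle of the thick plate's 22 x 50 mm foot; axes as the plate's. At the start it stands on the trough's sole, back face flat on the back sheet.
- thick_plate_top (a point): Middle of the thick plate's top edge, 100 mm from its foot; axes as the plate's. On the rest the upper 48 mm stands free above the back sheet, so the plate can be pinched across its 50 mm width there.
- rest: Fixed grey sheet-steel sample rest, 256 mm wide (y), base 95 mm deep, 60 mm high: a right-angled trough tipped 35 degrees, so plates in it lean with their tops towards the rest's -x. Back sheet 52 mm up the slope; front lip 8 mm high, 30 mm from the back sheet; end cheeks 17 mm high. Origin: on the bench under its middle; y along the trough, z up.
- rest_trough (a point): Middle of the trough's inner corner (where back sheet and sole meet), 16 mm above the bench; axes as the rest's (z up).
- rack: Fixed dark plastic rack, 70 (x) by 190 (y) by 42 mm: a 10 mm base with five ribs 22 mm thick, 50 mm long (x), 32 mm high, tops rounded. Four slots run along x, open at both ends: two 15 mm wide at y = -65.5 and -28.5 mm, two 25 mm wide at y = +13.5 and +60.5 mm. The outer two hold filed plates, the inner two are free. Origin: centre of its underside; z up.
- narrow_slot (a point): Middle of the floor of the free 15 mm slot (for a 12 mm plate), 10 mm above the bench; x along the slot, y across it, z up. Slot walls are upright for 26 mm, then flare.
- wide_slot (a point): Middle of the floor of the free 25 mm slot (for a 22 mm plate), 10 mm above the bench; x along the slot, y across it, z up. Slot walls are upright for 26 mm, then flare.
- filed_thin: Loose 12 x 50 x 100 mm plate already standing in the outer narrow slot, 37 mm from the free narrow slot. Origin: middle of its back face's foot edge; x through its thickness.
- filed_thick: Loose 22 x 50 x 100 mm plate already standing in the outer wide slot, 47 mm from the free wide slot. Origin: middle of its back face's foot edge; x through its thickness.
- alcohol: Loose clear cleaning-alcohol bottle, 62 mm across, 165 mm tall, standing beyond the work. Origin: centre of its base.
- jar: Loose squat white jar of reference chips, black cap, 68 mm across, 80 mm tall, standing beyond the work. Origin: centre of its base.
There are look-alikes about, which are no part of the job. What is shaped like the thin_plate but turquoise is not meant.

How it is judged:
At the end, for the whole second after the job is handed in: Each plate stands in its slot, stub up, within 0.17 rad of upright, foot within 4 mm of the floor, 5 mm of mid-slot across, 10 mm along, at rest; filed plates stand and moved under 10 mm; bottle and jar moved under 25 mm (x of thin_plate_foot in the frame of narrow_slot between -0.01 and 0.01 m and y of thin_plate_foot in the frame of narrow_slot between -0.005 and 0.005 m and z of thin_plate_foot in the frame of narrow_slot below 0.004 m and angle between each of thin_plate, thick_plate, filed_thin, filed_thick's own z axis and vertical below 0.17 rad and angle between the x axis of thin_plate and the y axis of narrow_slot, either way round below 0.2 rad and linear speed of each of thin_plate, thick_plate below 0.02 m/s and angular speed of each of thin_plate, thick_plate below 0.1 rad/s and x of thick_plate_foot in the frame of wide_slot between -0.01 and 0.01 m and y of thick_plate_foot in the frame of wide_slot between -0.005 and 0.005 m and z of thick_plate_foot in the frame of wide_slot below 0.004 m and angle between the x axis of thick_plate and the y axis of wide_slot, either way round below 0.2 rad and distance of each of filed_thin, filed_thick from where it was at the start of the episode below 0.01 m and distance of each of alcohol, jar from where it was at the start of the episode below 0.025 m); the robot touches nothing.
It fails at once if a plate was dropped or thrown (faster than 0.5 m/s with no finger on it) ((contact force between the fingers and thin_plate below 0.1 N and linear speed of thin_plate above 0.5 m/s) or (contact force between the fingers and thick_plate below 0.1 N and linear speed of thick_plate above 0.5 m/s)).
It fails at once if a filed plate was pulled out or knocked over (moved 20 mm or leaning 0.4 rad) (distance of any of filed_thin, filed_thick from where it was at the start of the episode above 0.02 m or angle between any of filed_thin, filed_thick's own z axis and vertical above 0.4 rad).
It fails at once if the bottle or jar was pushed 40 mm, or the bottle tipped (distance of any of alcohol, jar from where it was at the start of the episode above 0.04 m or angle between alcohol's own z axis and vertical above 0.4 rad).
It also fails if it takes over 67 s, if anything falls off the work surface, if the arm or the gripper's body presses on something with over 40 N, if the wrist force passes 120 N, or if a joint passes its speed limit or range.

### The arm

A 6-joint arm with a two-finger parallel gripper is mounted at the origin on the work surface. World frame = base frame: x ahead of the robot, y to its left, z up, the work surface at z = 0. Lengths are in m, angles in rad, forces in N, time in s.
With the tool pointing down it reaches from about 0.35 to 0.925 m from the base axis. Payload 6.4 kg.
Tool frame: the origin (TCP) lies on the centre line of the jaws, within the pads' length; the fingertips stand 11 mm ahead of it and the grasp point (between the pads) lies 8 mm behind it (tips_ahead is the distance from the TCP to the fingertips, in m); z points along the fingers, y is the line along which they close (so a half turn about z gives the same grasp; the last joint's range is limited). The gripper opens to 85 mm and grips with 20 to 120 N. Pads are 22 mm wide; open, the fingers measure 114 mm over their backs; the gripper's body (76 mm by 85 mm) begins 54 mm behind the grasp point. The pads swing forward as they close: fully open they stand 13 mm farther back than shut.
Start: joints at [-1.353, 0.245, 1.558, -0, 1.339, -0.174], TCP at [0.248, -0.601, 0.242] pointing down, gripper open.
Joint ranges: [-3.13, 3.13], [-1.02, 2.26], [0.13, 2.54], [-0.95, 4.09], [0.21, 2.88], [-2.74, 2.74]. Speed limits (rad/s): [2.57, 2.57, 3.14, 3.14, 3.14, 3.14].

### API

Orientations are given as a unit quaternion [w, x, y, z].
In Python, from rig import * gives the robot as it stands.
- The arm moves only by the tool arm_command, never from a script. Its argument "commands" is one flat list of numbers, 7 for each row, row after row: the shift along the tool's x, y, z in units of 12 cm (1.0 is 12 cm), then the turn, a rotation vector about the tool's x, y, z in units of pi/4 rad (1.0 is pi/4 rad), then the opening, from -1 (shut) to 1 (fully open). A call has 1 to 20 rows; each row shifts and turns the commanded pose from where the row before left it, along the tool's axes as they then stand; what a row does not reach is not made up. A row lasts 1/10 s, in which the tool goes at most 50 mm and 8.59 degrees, less where a joint would pass 70% of its speed; a pose out of reach is approached as far as the arm can. A call with a number of a shift or a turn outside -1 to 1 is refused whole. A call with a gripper value outside its range is refused whole. The fingers move at their own pace and stop on an object; "force" is the grip in N (left out, the last holds). Time passes only in rows, so rows that do not move let the fingers close. It gives the time, the measured TCP pose, the force, the opening and the grip force at its end, in the units of the state.
- get_obs(): the state, without advancing time (a new reading comes with each control period).
- snapshot(name): name is "side" or "top"; returns (picture, depth): 400x640x3 uint8, blue, green, red; 400x640 float32, m along the optical axis (not along the pixel's ray), 0 where there is no reading.
- camera_info(name): a dict with "K" (3x3 intrinsics, pixels), "eye" and "rotation" of the camera in the world. Camera axes: x right, y down, z forward; pixel columns grow to the right and rows downward; lengths in m; the calibration is good to about 2 mm. A picture is of the moment at which its call begins. camera_info takes no time and is no camera call.
- close_job(): hands the job in; it is judged then, once.
The state is a dict: "time": time; "joint_positions": joint angles; "joint_vel": joint speeds; "tau": joint torques, N m; "tcp_pos": TCP position; "eef_rot": TCP orientation; "ft_force": force on the tool from outside, world axes, zero at the start; "ft_torque": the same for the moment, N m; "width": finger opening in m; "grip_force": force on a finger pad.
Only numpy, scipy, OpenCV 4.12 (cv2) and the standard library are available. Lean on these libraries where they do the work, as an engineer would, in place of code of your own. Each camera call takes 0.05 s, during which the arm holds its last target. There are 200 camera calls.

## Working session

There is one attempt and no reset: what is moved stays moved. The work goes in short steps, Python scripts to look and compute and a tool call to move; the robot and the scene stay as the last step left them, time stands still between calls to the robot, and variables do not carry over. Pictures are saved under pics/ and viewed, at most 10 in all, crops included, and the job is handed in when it is done.

Besides the shell and the picture viewer there is one more tool, called after "Request:" as name(argument=value, ...) on one line, values as JSON. arm_command: Moves the arm, as the interface text tells. Shifts and turns lie within -1 to 1; 1 stands for 12 cm of shift or pi/4 rad of turn. Its arguments: {"type":"object","properties":{"commands":{"type":"array"},"force":{"type":"number"}},"required":["commands"]}

```bash
mkdir -p pics; python3 - <<'E'
from rig import *
import cv2,numpy as np
for n in("side","top"):
    p,d=snapshot(n); cv2.imwrite(f"pics/{n}0.png",p); np.save(f"pics/{n}0.npy",d)
    c=camera_info(n); print(n,np.round(c["K"],1).tolist(),np.round(c["eye"],3),np.round(c["rotation"],3).tolist())
o=get_obs(); print(o["tcp_pos"],o["eef_rot"],o["width"],o["time"])
E
```

```text
side [[434.4, 0.0, 323.6], [0.0, 434.4, 199.7], [0.0, 0.0, 1.0]] [0.35  0.761 0.746] [0.088, -0.209, 0.878, -0.421]
top [[438.2, 0.0, 315.5], [0.0, 438.2, 200.1], [0.0, 0.0, 1.0]] [0.575 0.05  1.318] [-0.021, 0.709, -0.705, 0.029]
[ 0.24809899 -0.60026429  0.24129544] [-8.63870845e-04  9.80870711e-01  1.94658421e-01 -3.17669844e-05] 0.08545250536535395 0.1
```

View pics/side0.png

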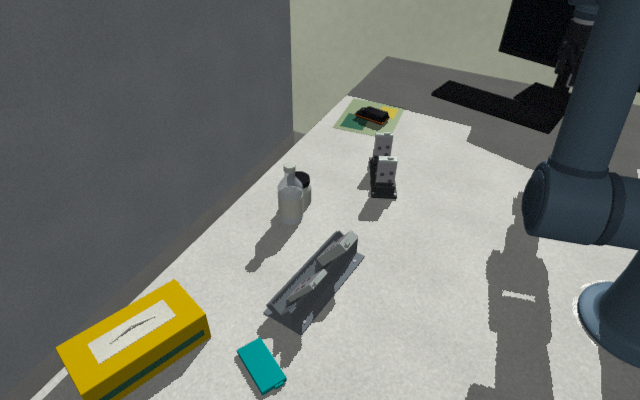

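View pics/top0.png

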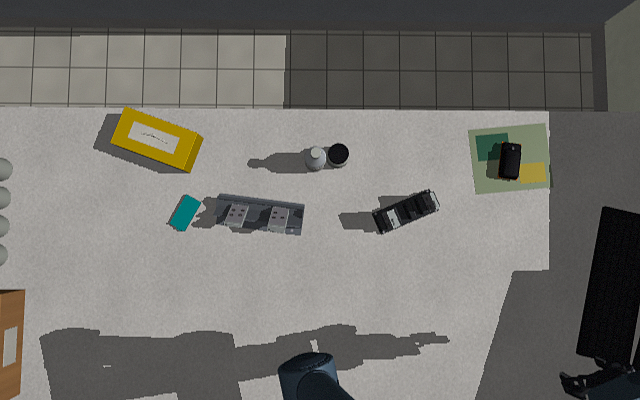

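```bash
cat > h.py <<'E'
from rig import *
import cv2,numpy as np
from scipy.spatial.transform import Rotation as R
def cam(n):
    c=camera_info(n); r=np.asarray(c["rotation"],float)
    M=r if r.shape==(3,3) else R.from_quat(np.roll(r,-1)).as_matrix()
    return np.asarray(c["K"]),np.asarray(c["eye"]),M
def cloud(n,d):
    K,e,M=cam(n); v,u=np.mgrid[:400,:640]
    return (np.stack([(u-K[0,2])/K[0,0]*d,(v-K[1,2])/K[1,1]*d,d],-1))@M.T+e
def ray(n,u,v,z):
    K,e,M=cam(n); r=M@np.array([(u-K[0,2])/K[0,0],(v-K[1,2])/K[1,1],1]); return e+r*(z-e[2])/r[2]
E
python3 - <<'E'
from h import *
t=cv2.imread("pics/top0.png");s=cv2.imread("pics/side0.png")
def crop(i,x,y,w,h,k): return cv2.resize(i[y:y+h,x:x+w],None,fx=k,fy=k,interpolation=cv2.INTER_CUBIC)
a=crop(t,205,185,130,60,3);b=crop(t,360,180,130,60,3)
c=crop(s,260,225,130,110,3);d=crop(s,340,125,130,110,3)
cv2.imwrite("pics/c0.png",np.hstack([np.vstack([a,c]),np.vstack([b,d])]))
for n in("top","side"):
    P=cloud(n,np.load(f"pics/{n}0.npy"))
    m=(P[...,2]>0.004)&(P[...,2]<.25)&(np.load(f"pics/{n}0.npy")>0)&(P[...,0]>.3)&(P[...,0]<.85)&(abs(P[...,1])<.5)
    q,l,st,ce=cv2.connectedComponentsWithStats(m.astype(np.uint8))
    for i in range(1,q):
        if st[i,4]>60:
            p=P[l==i]; print(n,st[i],np.round(p.min(0),3),np.round(p.max(0),3),np.round(np.percentile(p[:,2],[5,50,95]),3))
    bz=P[...,2][(P[...,0]>.4)&(P[...,0]<.5)&(abs(P[...,1])<.3)]; print("bench z",np.median(bz))
E
```

```text
top [ 153  134   50   39 1433] [0.747 0.377 0.004] [0.85  0.5   0.084] [0.022 0.073 0.078]
top [304 144  45  29 921] [ 0.752 -0.06   0.004] [0.836 0.069 0.168] [0.031 0.081 0.163]
top [ 372  190   68   45 1519] [ 0.568 -0.332  0.004] [ 0.701 -0.135  0.117] [0.006 0.038 0.11 ]
top [170 195  32  37 590] [0.573 0.377 0.004] [0.681 0.467 0.019] [0.006 0.011 0.015]
top [ 212  195   92   39 2259] [0.57  0.071 0.004] [0.682 0.343 0.113] [0.016 0.04  0.103]
bench z -0.0013690028032171675
side [ 348  122   54   77 1709] [ 0.568 -0.5    0.004] [ 0.848 -0.135  0.118] [0.005 0.047 0.112]
side [ 276  161   36   64 1591] [ 0.753 -0.159  0.004] [0.848 0.071 0.17 ] [0.012 0.081 0.163]
side [ 263  230  103  105 4239] [0.563 0.066 0.004] [0.689 0.332 0.114] [0.005 0.032 0.104]
side [ 130  281   82   85 3561] [0.747 0.362 0.004] [0.85  0.5   0.085] [0.015 0.076 0.079]
side [ 237  337   50   58 1513] [0.574 0.379 0.004] [0.686 0.468 0.018] [0.009 0.013 0.015]
bench z 0.0015921853502391947
```

View pics/c0.png

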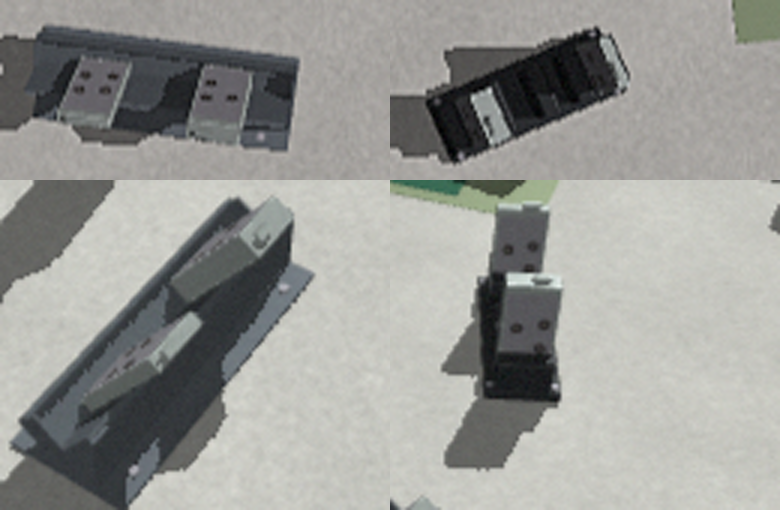

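```bash
cat > m1.py <<'E'
from h import *
def plane(p,n0):
    k=np.ones(len(p),bool)
    for _ in range(15):
        c=p[k].mean(0); n=np.linalg.svd(p[k]-c)[2][2]; n*=np.sign(n@n0); r=(p-c)@n
        k=abs(r)<max(.002,2*np.median(abs(r[k])))
    return n,c,k
for n in("top","side"):
    im=cv2.imread(f"pics/{n}0.png").astype(int); d=np.load(f"pics/{n}0.npy"); P=cloud(n,d); P[...,2]-= -.0014 if n=="top" else .0016
    X,Y,Z=P[...,0],P[...,1],P[...,2]
    V=im.max(2)
    rest=(X>.55)&(X<.7)&(Y>.06)&(Y<.35)&(Z>.004)&(d>0)
    # rest yaw from bounding outline
    print(n,"rest rect",cv2.minAreaRect(P[rest][:,:2].astype(np.float32)*1000))
    m=(rest&(Z>.062)).astype(np.uint8)
    q,l,st,ce=cv2.connectedComponentsWithStats(m)
    for i in range(1,q):
        if st[i,4]<60: continue
        p=P[l==i]; nn,c,k=plane(p[p[:,2]<.1],np.array([.8,0,.57]))
        print(" plate px",st[i],"n",np.round(nn,3),"c",np.round(c,4),"off@rest",np.round(nn@c,4),"tilt",np.degrees(np.arcsin(nn[2])),k.mean(), "y",p[:,1].min(),p[:,1].max(),"zmax",np.percentile(p[:,2],[95,100]))
    rk=(X>.53)&(X<.72)&(Y>-.36)&(Y<-.11)&(d>0)
    for lo,hi in((.004,.055),(.032,.055)):
        print(n,"rack",lo,cv2.minAreaRect(P[rk&(Z>lo)&(Z<hi)][:,:2].astype(np.float32)*1000))
    m=(rk&(Z>.1)).astype(np.uint8); q,l,st,ce=cv2.connectedComponentsWithStats(m)
    for i in range(1,q):
        if st[i,4]>15:
            p=P[l==i]; print(" filed",st[i],np.round(p.mean(0),4),np.round(np.percentile(p[:,2],[5,50,98]),4),cv2.minAreaRect(p[:,:2].astype(np.float32)*1000))
E
python3 m1.py
```

```text
top rest rect ((625.7700805664062, 205.20443725585938), (149.7042236328125, 285.1435241699219), 0.30645546317100525)
 plate px [224 212  22  16 262] n [ 0.806 -0.095  0.584] c [0.6117 0.2629 0.0817] off@rest 0.5161 tilt 35.708736454095636 0.7743589743589744 y 0.23660658185026084 0.28971507147744435 zmax [0.10602161 0.10861297]
 plate px [267 213  21  21 337] n [ 0.818 -0.108  0.565] c [0.609  0.142  0.0814] off@rest 0.5288 tilt 34.404247287149936 0.7821229050279329 y 0.11648838303390605 0.17007001673192307 zmax [0.10994895 0.11430852]
top rack 0.004 ((625.8432006835938, -235.471435546875), (186.8289337158203, 248.75518798828125), 0.06940379738807678)
top rack 0.032 ((634.7578735351562, -233.50311279296875), (50.55046844482422, 190.8583984375), 23.53150177001953)
 filed [428 192  12  18  93] [ 0.661  -0.2922  0.1097] [0.1033 0.1098 0.1163] ((661.5090942382812, -293.2710266113281), (49.55649948120117, 13.29561710357666), 23.50974464416504)
 filed [386 210  14  19 155] [ 0.61   -0.1774  0.1099] [0.1041 0.1101 0.1169] ((610.073486328125, -178.15289306640625), (49.65855026245117, 22.62451
[... 463 characters left out ...]
.55021644088043 0.46113989637305697 y 0.2386695395321633 0.2905183081320646 zmax [0.10519647 0.10703746]
side rack 0.004 ((624.8232421875, -231.56582641601562), (233.3942413330078, 187.20925903320312), 89.09636688232422)
side rack 0.032 ((636.2333984375, -234.42869567871094), (50.637168884277344, 196.17886352539062), 23.89482879638672)
 filed [375 132  18   7  92] [ 0.6613 -0.2915  0.108 ] [0.101  0.109  0.1149] ((662.6532592773438, -291.9087829589844), (48.49248123168945, 15.892595291137695), 20.032718658447266)
 filed [378 156  20   9 148] [ 0.6097 -0.1749  0.1088] [0.1018 0.1097 0.1155] ((610.8829345703125, -178.39093017578125), (49.890560150146484, 26.279951095581055), 21.80908966064453)
```

```bash
cat > m2.py <<'E'
from h import *
a=np.radians(35);ps=np.radians(-7.2)
ex=np.array([np.cos(ps),np.sin(ps),0]);ey=np.array([-np.sin(ps),np.cos(ps),0]);ez=np.array([0,0,1.])
n=np.cos(a)*ex+np.sin(a)*ez; w=-np.sin(a)*ex+np.cos(a)*ez
for nm,b in(("top",-.0014),("side",.0016)):
    d=np.load(f"pics/{nm}0.npy"); P=cloud(nm,d); P[...,2]-=b
    rest=(P[...,0]>.55)&(P[...,0]<.7)&(P[...,1]>.06)&(P[...,1]<.35)&(d>0)
    for t,yc,off,T in(("thin",.263,.517,.012),("thick",.142,.527,.022)):
        p=P[rest&(abs(P[...,1]-yc)<.04)]
        N,W,E=p@n,p@w,p@ey
        f=abs(N-off)<.004
        f&=(p[:,2]>.045)
        # top edge face: points between front and back face planes
        e=(N<off-.003)&(N>off-T+.003)&(p[:,2]>.085)
        print(nm,t,"N",np.median(N[f]).round(4),"E",np.percentile(E[f],[1,99]).round(4),"W max face",np.percentile(W[f],[95,99]).round(4),"edge W",np.percentile(W[e],[20,50,80]).round(4) if e.any() else None,"edge E",np.percentile(E[e],[3,97]).round(4) if e.any() else None)
for t,N,E,W,T in(("thin",.517,.3375,0,.012),("thick",.527,.2185,0,.022)): pass
E
python3 m2.py; python3 -c "
from rig import *;print({k:v for k,v in get_obs().items() if k not in('tau',)})"
```

```text
top thin N 0.517 E [0.3129 0.3617] W max face [-0.2328 -0.2294] edge W [-0.2353 -0.2336 -0.2307] edge E [0.3136 0.3579]
top thick N 0.527 E [0.1926 0.2413] W max face [-0.2341 -0.2327] edge W [-0.2352 -0.2333 -0.2317] edge E [0.1928 0.2409]
side thin N 0.5178 E [0.314  0.3622] W max face [-0.2328 -0.23  ] edge W [-0.2371 -0.2344 -0.2315] edge E [0.314  0.3622]
side thick N 0.5279 E [0.193  0.2423] W max face [-0.2339 -0.2325] edge W [-0.2399 -0.2349 -0.2331] edge E [0.194  0.2422]
{'time': 0.1, 'joint_positions': array([-1.35309387e+00,  2.45727237e-01,  1.55890314e+00, -2.65816610e-05,
        1.33869099e+00, -1.74109947e-01]), 'joint_vel': array([ 0.00149709, -0.00182042, -0.00176725,  0.00025851,  0.00201542,
        0.00020674]), 'tcp_pos': array([ 0.24809899, -0.60026429,  0.24129544]), 'eef_rot': array([-8.63870845e-04,  9.80870711e-01,  1.94658421e-01, -3.17669844e-05]), 'ft_force': array([ 0.25821489, -0.04218383,  0.06750628]), 'ft_torque': array([ 0.01421203, -0.03245412,  0.0303797 ]), 'grip_force': 0.0, 'width': 0.08545250536535395}
```

```bash
cat >> h.py <<'E'
a=np.radians(35);ps=np.radians(-7.2)
ex=np.array([np.cos(ps),np.sin(ps),0]);ey=np.array([-np.sin(ps),np.cos(ps),0]);ez=np.array([0,0,1.])
n=np.cos(a)*ex+np.sin(a)*ez; w=-np.sin(a)*ex+np.cos(a)*ez
NEW={"thin":(.5114,.3377),"thick":(.5164,.2175)}
def grasp(t,h=0): N,E=NEW[t]; return N*n+E*ey+(-.267+h)*w
RG=np.stack([-n,ey,-w],1)
def down(yaw): y=np.array([np.cos(yaw),np.sin(yaw),0]); return np.stack([np.cross(y,-ez),y,-ez],1)
def go(p,Rt,first="t"):
    o=get_obs(); R0=R.from_quat(np.roll(o["eef_rot"],-1)).as_matrix()
    rv=R.from_matrix(R0.T@Rt).as_rotvec(); dp=p-o["tcp_pos"]
    print("tcp",o["tcp_pos"].round(4),"->",p.round(4),"t",o["time"])
    print("shift units in present axes",(R0.T@dp/.12).round(3),"in target axes",(Rt.T@dp/.12).round(3),"turn units",(rv/(np.pi/4)).round(3))
E
python3 - <<'E'
from h import *
for t in("thin","thick"): print(t,grasp(t),grasp(t,.1))
go(grasp("thin",.1),down(np.pi/2+ps)); go(grasp("thin",.1),RG)
print((RG@[0,0,0]), R.from_matrix(down(np.pi/2+ps).T@RG).as_rotvec()/(np.pi/4))
E
```

```text
thin [0.60987344 0.2633391  0.07461339] [0.55296808 0.27052792 0.1565286 ]
thick [0.59887185 0.14357358 0.07748128] [0.54196649 0.15076239 0.15939648]
tcp [ 0.2481 -0.6003  0.2413] -> [0.553  0.2705 0.1565] t 0.1
shift units in present axes [ 5.119 -5.735  0.718] in target axes [-1.611  7.518  0.706] turn units [-0.000e+00 -3.000e-03 -3.341e+00]
tcp [ 0.2481 -0.6003  0.2413] -> [0.553  0.2705 0.1565] t 0.1
shift units in present axes [ 5.119 -5.735  0.718] in target axes [-0.915  7.518  1.503] turn units [-1.011 -0.27  -3.206]
[0. 0. 0.] [ 1.90779388e-18 -7.77777778e-01 -5.72425961e-19]
```

Request:
arm_command(commands=[0.2,-0.22,0,0,0,0,1,0.2,-0.22,0,0,0,0,1,0.2,-0.22,0,0,0,0,1,0.2,-0.22,0,0,0,0,1,0.2,-0.22,0,0,0,0,1,0.2,-0.22,0,0,0,0,1,0.2,-0.22,0,0,0,0,1,0.2,-0.22,0,0,0,0,1,0.2,-0.22,0,0,0,0,1,0.2,-0.22,0,0,0,0,1,0.2,-0.22,0,0,0,0,1,0.2,-0.22,0,0,0,0,1,0.2,-0.22,0,0,0,0,1,0.2,-0.22,0,0,0,0,1,0.2,-0.22,0,0,0,0,1,0.2,-0.22,0,0,0,0,1,0.2,-0.22,0,0,0,0,1,0.2,-0.22,0,0,0,0,1,0.2,-0.22,0,0,0,0,1,0.2,-0.22,0,0,0,0,1])

```text
time: 2.1
tcp_pos: [0.4902, 0.0721, 0.2419]
eef_rot: [-0.0, 0.981, 0.195, -0.0]
ft_force: [0.6, -0.4, -0.1]
width: 0.0851
grip_force: 0.0
```

Request:
arm_command(commands=[0,0,0,0,0,-0.18,1,0,0,0,0,0,-0.18,1,0,0,0,0,0,-0.18,1,0,0,0,0,0,-0.18,1,0,0,0,0,0,-0.18,1,0,0,0,0,0,-0.18,1,0,0,0,0,0,-0.18,1,0,0,0,0,0,-0.18,1,0,0,0,0,0,-0.18,1,0,0,0,0,0,-0.18,1,0,0,0,0,0,-0.18,1,0,0,0,0,0,-0.18,1,0,0,0,0,0,-0.18,1,0,0,0,0,0,-0.18,1,0,0,0,0,0,-0.18,1,0,0,0,0,0,-0.18,1,0,0,0,0,0,-0.18,1,0,0,0,0,0,-0.18,1,0,0,0,0,0,-0.1,1,0,0,0,0,0,0,1])

```text
time: 4.1
tcp_pos: [0.4899, 0.0705, 0.2419]
eef_rot: [-0.0, 0.063, 0.998, -0.0]
ft_force: [-0.2, 0.4, 0.2]
width: 0.0859
grip_force: 0.0
```

```bash
python3 -c "
from h import *
go(grasp('thin',.1),RG);print(get_obs()['joint_positions'].round(2))"
```

```text
tcp [0.4899 0.0705 0.2419] -> [0.553  0.2705 0.1565] t 4.1
shift units in present axes [-0.311  1.72   0.711] in target axes [0.152 1.719 0.762] turn units [-0.001 -0.779 -0.001]
[-0.09 -0.13  1.95 -0.    1.32 -1.53]
```

Request:
arm_command(commands=[0,0,0,0,-0.156,0,1,0,0,0,0,-0.156,0,1,0,0,0,0,-0.156,0,1,0,0,0,0,-0.156,0,1,0,0,0,0,-0.156,0,1,0.025,0.286,0,0,0,0,1,0.025,0.286,0,0,0,0,1,0.025,0.286,0,0,0,0,1,0.025,0.286,0,0,0,0,1,0.025,0.286,0,0,0,0,1,0.025,0.286,0,0,0,0,1,0,0,0.19,0,0,0,1,0,0,0.19,0,0,0,1,0,0,0.19,0,0,0,1,0,0,0.19,0,0,0,1,0,0,0,0,0,0,1])

```text
time: 5.7
tcp_pos: [0.5528, 0.2689, 0.1538]
eef_rot: [0.298, 0.061, 0.952, -0.02]
ft_force: [-0.1, -0.1, 0.3]
width: 0.0854
grip_force: 0.0
```

```bash
python3 -c "
from h import *
go(grasp('thin'),RG);print(get_obs()['joint_positions'].round(2))
p,d=snapshot('side');cv2.imwrite('pics/s1.png',cv2.resize(p[150:350,220:460],None,fx=3,fy=3))"
```

```text
tcp [0.5528 0.2689 0.1538] -> [0.6099 0.2633 0.0746] t 5.7
shift units in present axes [-0.016  0.017  0.815] in target axes [-0.013  0.014  0.815] turn units [-0.005 -0.004 -0.002]
[ 0.38  0.07  2.02 -0.54  0.58 -0.68]
```

View pics/s1.png

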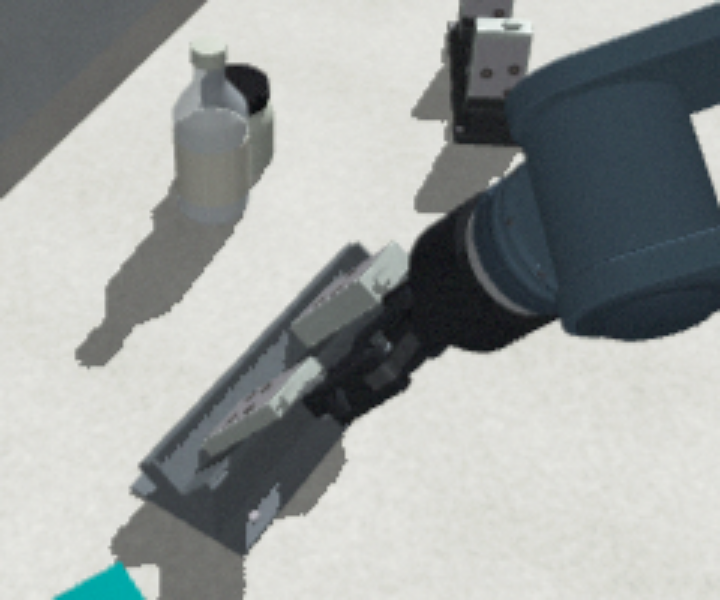

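The hand stands in line above the thin (left/near) plate, around crop (340,400). The rest, bottle and rack are undisturbed.

Request:
arm_command(commands=[-0.015,0.015,0.12,0,0,0,1,0,0,0.12,0,0,0,1,0,0,0.12,0,0,0,1,0,0,0.12,0,0,0,1,0,0,0.12,0,0,0,1,0,0,0.12,0,0,0,1,0,0,0.095,0,0,0,1,0,0,0,0,0,0,1,0,0,0,0,0,0,1])

```text
time: 6.65
tcp_pos: [0.6112, 0.2647, 0.079]
eef_rot: [0.301, 0.06, 0.951, -0.019]
ft_force: [-0.3, -0.1, 0.8]
width: 0.0854
grip_force: 0.0
```

Request:
arm_command(commands=[0,0,0,0,0,0,-1,0,0,0,0,0,0,-1,0,0,0,0,0,0,-1,0,0,0,0,0,0,-1,0,0,0,0,0,0,-1,0,0,0,0,0,0,-1,0,0,0,0,0,0,-1,0,0,0,0,0,0,-1], force=50)

```text
time: 7.45
tcp_pos: [0.6111, 0.2646, 0.0791]
eef_rot: [0.301, 0.06, 0.951, -0.019]
ft_force: [-3.9, -0.9, 5.2]
width: 0.0496
grip_force: 50.3
```

```bash
python3 -c "
from h import *
go(grasp('thin'),RG)"
```

```text
tcp [0.6111 0.2646 0.0791] -> [0.6099 0.2633 0.0746] t 7.45
shift units in present axes [ 0.029 -0.012  0.026] in target axes [ 0.029 -0.012  0.026] turn units [-0.001  0.003 -0.001]
```

Request:
arm_command(commands=[0,0,-0.05,0,0,0,-1,0,0,-0.1,0,0,0,-1,0,0,-0.15,0,0,0,-1,0,0,-0.15,0,0,0,-1,0,0,-0.15,0,0,0,-1,0,0,-0.15,0,0,0,-1,0,0,-0.15,0,0,0,-1,0,0,-0.1,0,0,0,-1,0,0,0,0,0.1,0,-1,0,0,0,0,0.1,0,-1,0,0,0,0,0.1,0,-1,0,0,0,0,0.1,0,-1,0,0,0,0,0.1,0,-1,0,0,0,0,0.1,0,-1,0,0,0,0,0.1,0,-1,0,0,0,0,0.08,0,-1,0,0,-0.15,0,0,0,-1,0,0,-0.15,0,0,0,-1,0,0,-0.15,0,0,0,-1,0,0,-0.15,0,0,0,-1])

```text
time: 9.45
tcp_pos: [0.5421, 0.2732, 0.2487]
eef_rot: [-0.001, 0.063, 0.998, -0.0]
ft_force: [-0.5, 0.4, -2.2]
width: 0.0495
grip_force: 52.6
```

```bash
python3 -c "
from h import *
RD=down(np.radians(23.8))
x=RD[:,0]; c=np.array([.6466,-.2596,0]); print(x)
go(c-.0035*x+[0,0,.22],RD);o=get_obs();print(o['joint_positions'].round(2),o['width'],o['grip_force'])"
```

```text
[-0.4035453   0.91495967  0.        ]
tcp [0.5421 0.2732 0.2487] -> [ 0.648  -0.2628  0.22  ] t 9.45
shift units in present axes [-1.438 -4.32   0.239] in target axes [-4.443 -0.995  0.239] turn units [-1.00e-03 -1.00e-03  1.31e+00]
[ 0.28  0.14  1.67  0.    1.34 -1.16] 0.04946180111181424 52.55440056324005
```

Request:
arm_command(commands=[0,0,0,0,0,0.131,-1,0,0,0,0,0,0.131,-1,0,0,0,0,0,0.131,-1,0,0,0,0,0,0.131,-1,0,0,0,0,0,0.131,-1,0,0,0,0,0,0.131,-1,0,0,0,0,0,0.131,-1,0,0,0,0,0,0.131,-1,0,0,0,0,0,0.131,-1,0,0,0,0,0,0.131,-1])

```text
time: 10.45
tcp_pos: [0.5421, 0.2733, 0.2481]
eef_rot: [-0.0, 0.548, 0.837, -0.0]
ft_force: [-0.6, 0.4, -2.1]
width: 0.0495
grip_force: 52.6
```

Request:
arm_command(commands=[-0.2,-0.045,0,0,0,0,-1,-0.25,-0.056,0,0,0,0,-1,-0.25,-0.056,0,0,0,0,-1,-0.25,-0.056,0,0,0,0,-1,-0.25,-0.056,0,0,0,0,-1,-0.25,-0.056,0,0,0,0,-1,-0.25,-0.056,0,0,0,0,-1,-0.25,-0.056,0,0,0,0,-1,-0.25,-0.056,0,0,0,0,-1,-0.25,-0.056,0,0,0,0,-1,-0.25,-0.056,0,0,0,0,-1,-0.25,-0.056,0,0,0,0,-1,-0.25,-0.056,0,0,0,0,-1,-0.25,-0.056,0,0,0,0,-1,-0.25,-0.056,0,0,0,0,-1,-0.25,-0.056,0,0,0,0,-1,-0.25,-0.056,0,0,0,0,-1,-0.2,-0.045,0,0,0,0,-1,-0.043,-0.008,0,0,0,0,-1,0,0,0,0,0,0,-1])

```text
time: 12.45
tcp_pos: [0.6483, -0.263, 0.2479]
eef_rot: [-0.001, 0.546, 0.837, 0.0]
ft_force: [-0.6, 0.9, -2.3]
width: 0.0496
grip_force: 52.6
```

```bash
cat > m3.py <<'E'
from h import *
import sys
RD=down(np.radians(23.8)); c=np.array([.6466,-.2596,0]); x=RD[:,0]
go(c-.0035*x+[0,0,.22],RD)
o=get_obs(); tp=o["tcp_pos"]; y=RD[:,1]
p,d=snapshot("side"); P=cloud("side",d); P[...,2]-=.0016
tag=sys.argv[1]; cv2.imwrite(f"pics/{tag}.png",cv2.resize(p[60:260,300:500],None,fx=3,fy=3))
# plate side view: visible face toward +y (tool +x dir); below the fingers
Q=P-tp; A,B,H=Q@x,Q@y,P[...,2]-tp[2]
m=(d>0)&(abs(B)<.03)&(abs(A)<.03)&(H>-.085)&(H<-.018)&(p.max(2)>70)
print("side n",m.sum())
if m.sum()>20:
    for lo in np.arange(-.08,-.018,.012):
        k=m&(H>lo)&(H<=lo+.012)
        if k.sum()>4: print(round(lo,3),"A",np.percentile(A[k],[5,50,95]).round(4),"B",np.percentile(B[k],[3,97]).round(4))
    print("lowest H",np.percentile(H[m],[1,3]).round(4))
E
python3 m3.py r1
```

```text
tcp [ 0.6483 -0.263   0.2479] -> [ 0.648  -0.2628  0.22  ] t 12.45
shift units in present axes [ 0.002 -0.002  0.232] in target axes [ 0.002 -0.002  0.232] turn units [-0.001 -0.002 -0.001]
side n 330
-0.08 A [0.0053 0.0067 0.0077] B [-0.0116  0.0212]
-0.068 A [0.0052 0.0083 0.0117] B [-0.0231  0.022 ]
-0.056 A [0.0058 0.0088 0.0123] B [-0.0241  0.0234]
-0.044 A [0.0044 0.0081 0.012 ] B [-0.0231  0.0245]
-0.032 A [0.0052 0.0088 0.0114] B [-0.0231  0.0234]
-0.02 A [0.0055 0.0085 0.0113] B [-0.023   0.0202]
lowest H [-0.0686 -0.067 ]
```

View pics/r1.png

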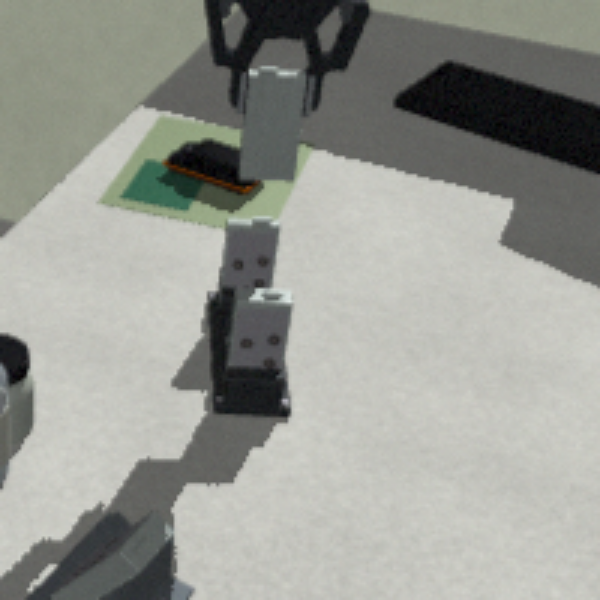

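```bash
cat > m4.py <<'E'
from h import *
RD=down(np.radians(23.8)); x=RD[:,0]; y=RD[:,1]
c=np.array([.6350,-.2340,0])   # rack centre (top view)
for nm,b in(("side",.0016),("top",-.0014)):
    d=np.load(f"pics/{nm}0.npy"); P=cloud(nm,d); P[...,2]-=b; Q=P-c; A,B,Z=Q@x,Q@y,P[...,2]
    ok=(d>0)&(abs(B)<.02)&(abs(A)<.1)
    if nm=="side":
        for t,a0 in(("thin",-.0595),("thick",.0715)):
            k=ok&(abs(A-a0)<.006)&(Z>.05)&(Z<.105); print(nm,t,"face A",np.median(A[k]).round(4),a0,k.sum())
    else:
        # profile of top view: median height per A bin
        for lo in np.arange(-.1,.1,.004):
            k=(d>0)&(abs(B)<.02)&(A>=lo)&(A<lo+.004)
            print(f"{lo+.002:.3f}:{np.median(Z[k])*1000:.0f}",end=" ")
    for t,a0 in(("thin",-.0655),("thick",.0605)):
        k=ok&(abs(A-a0)<.02)&(Z>.1); print(nm,t,"top A",np.percentile(A[k],[3,97]).round(4),"B",np.percentile((Q@y)[(d>0)&(abs(A-a0)<.02)&(Z>.1)],[2,98]).round(4))
    for s in(-1,1): pass
    e=(d>0)&(Z>.038)&(Z<.048)&(abs(B)<.04)&(abs(A)<.12); print(nm,"rib tops A",np.percentile(A[e],[.5,99.5]).round(4),"B",np.percentile(B[e],[1,99]).round(4))
E
python3 m4.py
```

```text
side thin face A -0.0611 -0.0595 223
side thick face A 0.0698 0.0715 254
side thin top A [-0.0697 -0.0577] B [-0.4333  0.9971]
side thick top A [0.0516 0.0723] B [-0.022   1.0418]
side rib tops A [-0.0804  0.0968] B [-0.0232  0.0258]
-0.098:nan -0.094:39 -0.090:44 -0.086:nan -0.082:nan -0.078:nan -0.074:nan -0.070:111 -0.066:111 -0.062:109 -0.058:73 -0.054:42 -0.050:42 -0.046:43 -0.042:42 -0.038:36 -0.034:14 -0.030:10 -0.026:12 -0.022:39 -0.018:41 -0.014:41 -0.010:42 -0.006:42 -0.002:40 0.002:19 0.006:10 0.010:10 0.014:10 0.018:10 0.022:13 0.026:39 0.030:43 0.034:42 0.038:43 0.042:nan 0.046:nan 0.050:109 0.054:109 0.058:109 0.062:111 0.066:111 0.070:97 0.074:60 0.078:42 0.082:42 0.086:42 0.090:42 0.094:29 0.098:2 top thin top A [-0.0705 -0.0586] B [-0.4255  0.023 ]
top thick top A [0.0507 0.072 ] B [-0.0241  0.0236]
top rib tops A [-0.0929  0.0948] B [-0.0241  0.0248]
  return _methods._mean(a, axis=axis, dtype=dtype,
  ret = ret.dtype.type(ret / rcount)
```

The thin plate hangs upright at crop (272,125), stub up, above the rack, with its filed neighbours at (252,260) and (262,330). It is only about 0.8 mm off across the slot.

Request:
arm_command(commands=[-0.007,0,0.1,0,0,0,-1,0,0,0.12,0,0,0,-1,0,0,0.12,0,0,0,-1,0,0,0.12,0,0,0,-1,0,0,0.12,0,0,0,-1,0,0,0.12,0,0,0,-1,0,0,0.12,0,0,0,-1,0,0,0.1,0,0,0,-1,0,0,0.05,0,0,0,-1,0,0,0,0,0,0,-1,0,0,0,0,0,0,-1])

```text
time: 13.6
tcp_pos: [0.6494, -0.2637, 0.1327]
eef_rot: [0.001, 0.546, 0.838, 0.0]
ft_force: [0.0, 0.3, -2.0]
width: 0.0495
grip_force: 52.6
```

Request:
arm_command(commands=[0,0,0.05,0,0,0,-1,0,0,0.05,0,0,0,-1,0,0,0.05,0,0,0,-1,0,0,0.05,0,0,0,-1,0,0,0,0,0,0,-1,0,0,0,0,0,0,-1])

```text
time: 14.2
tcp_pos: [0.6489, -0.2634, 0.1078]
eef_rot: [-0.0, 0.546, 0.838, 0.0]
ft_force: [0.3, 0.1, -1.7]
width: 0.0493
grip_force: 52.6
```

Request:
arm_command(commands=[0,0,0.03,0,0,0,-1,0,0,0.03,0,0,0,-1,0,0,0.03,0,0,0,-1,0,0,0.03,0,0,0,-1,0,0,0,0,0,0,-1])

```text
time: 14.7
tcp_pos: [0.6485, -0.2632, 0.0928]
eef_rot: [-0.001, 0.546, 0.838, -0.0]
ft_force: [-0.5, -0.3, -2.7]
width: 0.0494
grip_force: 52.6
```

Request:
arm_command(commands=[0,0,0.02,0,0,0,-1,0,0,0.02,0,0,0,-1,0,0,0.02,0,0,0,-1,0,0,0,0,0,0,-1])

```text
time: 15.1
tcp_pos: [0.6487, -0.2633, 0.086]
eef_rot: [-0.0, 0.546, 0.838, -0.0]
ft_force: [-0.3, 1.1, -1.0]
width: 0.0495
grip_force: 52.6
```

Request:
arm_command(commands=[0,0,0.015,0,0,0,-1,0,0,0.015,0,0,0,-1,0,0,0,0,0,0,-1])

```text
time: 15.4
tcp_pos: [0.6488, -0.2634, 0.0826]
eef_rot: [-0.0, 0.546, 0.838, -0.0]
ft_force: [0.1, -0.2, -2.2]
width: 0.0495
grip_force: 52.6
```

Request:
arm_command(commands=[0,0,0.008,0,0,0,-1,0,0,0,0,0,0,-1])

```text
time: 15.6
tcp_pos: [0.6489, -0.2634, 0.0819]
eef_rot: [-0.0, 0.546, 0.838, -0.0]
ft_force: [0.6, -0.5, -1.9]
width: 0.05
grip_force: 52.6
```

Request:
arm_command(commands=[0,0,0.008,0,0,0,-1,0,0,0,0,0,0,-1])

```text
time: 15.8
tcp_pos: [0.6489, -0.2634, 0.0809]
eef_rot: [-0.0, 0.546, 0.838, 0.0]
ft_force: [0.0, 0.7, -1.2]
width: 0.0494
grip_force: 52.6
```

Request:
arm_command(commands=[0,0,0.008,0,0,0,-1,0,0,0,0,0,0,-1])

```text
time: 16.0
tcp_pos: [0.6491, -0.2636, 0.0804]
eef_rot: [0.0, 0.546, 0.838, -0.0]
ft_force: [-0.9, -0.8, -0.2]
width: 0.0489
grip_force: 52.7
```

Request:
arm_command(commands=[0,0,0.008,0,0,0,-1,0,0,0,0,0,0,-1])

```text
time: 16.2
tcp_pos: [0.6493, -0.2638, 0.0803]
eef_rot: [0.0, 0.546, 0.838, -0.0]
ft_force: [-2.6, 0.8, 5.3]
width: 0.0495
grip_force: 53.3
```

```bash
cat > m5.py <<'E'
from h import *
RD=down(np.radians(23.8)); x=RD[:,0]; y=RD[:,1]
c=np.array([.6350,-.2340,0])-.0016*x
p,d=snapshot("side"); P=cloud("side",d); P[...,2]-=.0016; Q=P-c; A,B,Z=Q@x,Q@y,P[...,2]
print("ft",get_obs()["ft_force"].round(1),get_obs()["tcp_pos"].round(4))
for t,a0 in(("filed_thin",-.0595),("thin",-.0225),("thick",.0245),("filed_thick",.0715)):
    k=(d>0)&(p.max(2)>70)&(abs(B)<.03)&(abs(A-a0)<.008)
    f=k&(Z>.05)&(Z<.1)
    if f.sum()>5: print(t,f.sum(),"face A err mm",((np.median(A[f])-a0)*1e3).round(1),"B mid",(np.percentile(B[f],[3,97])*1e3).round(1),"top z",np.percentile(Z[k],[80,90,99]).round(4))
E
python3 m5.py
```

```text
ft [-3.6  1.5  5.8] [ 0.6492 -0.2638  0.0803]
filed_thin 13 face A err mm -0.3 B mid [-22.   19.3] top z [0.1116 0.1136 0.3666]
thin 219 face A err mm -0.6 B mid [-27.   25.4] top z [0.1058 0.1113 0.2477]
filed_thick 262 face A err mm -0.2 B mid [-23.1  24.3] top z [0.1079 0.1119 0.4048]
```

Request:
arm_command(commands=[0,0,0,0,0,0,0.3,0,0,0,0,0,0,0.5,0,0,0,0,0,0,1,0,0,0,0,0,0,1,0,0,0,0,0,0,1,0,0,0,0,0,0,1,0,0,-0.1,0,0,0,1,0,0,-0.15,0,0,0,1,0,0,-0.2,0,0,0,1,0,0,-0.25,0,0,0,1,0,0,-0.25,0,0,0,1,0,0,-0.25,0,0,0,1,0,0,-0.25,0,0,0,1,0,0,0,0,0,0,1])

```text
time: 17.65
tcp_pos: [0.6515, -0.2649, 0.2619]
eef_rot: [0.006, 0.546, 0.838, 0.0]
ft_force: [-0.7, -0.9, 1.3]
width: 0.0855
grip_force: 0.0
```

```bash
python3 m5.py; python3 -c "
from h import *
go(grasp('thick',.1),down(np.pi/2+ps));go(grasp('thick',.1),RG)"
```

```text
ft [ 0.  -0.1 -0.4] [ 0.6505 -0.2643  0.2586]
filed_thin 38 face A err mm -1.0 B mid [-20.   25.9] top z [0.1103 0.1118 0.116 ]
thin 215 face A err mm -0.7 B mid [-22.7  24.1] top z [0.1071 0.1106 0.4309]
filed_thick 258 face A err mm -0.0 B mid [-22.9  23.7] top z [0.1026 0.1089 0.1121]
tcp [ 0.6505 -0.2643  0.2586] -> [0.542  0.1508 0.1594] t 17.7
shift units in present axes [3.535 0.565 0.805] in target axes [1.331 3.318 0.827] turn units [ 1.000e-03  1.100e-02 -1.311e+00]
tcp [ 0.6505 -0.2643  0.2586] -> [0.542  0.1508 0.1594] t 17.7
shift units in present axes [3.535 0.565 0.805] in target axes [ 1.564  3.318 -0.086] turn units [-0.399 -0.696 -1.268]
```

Request:
arm_command(commands=[0.25,0.04,0,0,0,0,1,0.25,0.04,0,0,0,0,1,0.25,0.04,0,0,0,0,1,0.25,0.04,0,0,0,0,1,0.25,0.04,0,0,0,0,1,0.25,0.04,0,0,0,0,1,0.25,0.04,0,0,0,0,1,0.25,0.04,0,0,0,0,1,0.25,0.04,0,0,0,0,1,0.25,0.04,0,0,0,0,1,0.25,0.04,0,0,0,0,1,0.25,0.04,0,0,0,0,1,0.25,0.04,0,0,0,0,1,0.25,0.04,0,0,0,0,1])

```text
time: 19.1
tcp_pos: [0.5399, 0.149, 0.2524]
eef_rot: [-0.001, 0.546, 0.838, -0.0]
ft_force: [1.0, -0.3, 0.3]
width: 0.0854
grip_force: 0.0
```

Request:
arm_command(commands=[0,0,0,0,0,-0.164,1,0,0,0,0,0,-0.164,1,0,0,0,0,0,-0.164,1,0,0,0,0,0,-0.164,1,0,0,0,0,0,-0.164,1,0,0,0,0,0,-0.164,1,0,0,0,0,0,-0.164,1,0,0,0,0,0,-0.164,1,0,0,0,0,-0.13,0,1,0,0,0,0,-0.13,0,1,0,0,0,0,-0.13,0,1,0,0,0,0,-0.13,0,1,0,0,0,0,-0.13,0,1,0,0,0,0,-0.13,0,1,0,0,0,0,0,0,1,0,0,0,0,0,0,1])

```text
time: 20.7
tcp_pos: [0.5406, 0.148, 0.2527]
eef_rot: [0.3, 0.059, 0.952, -0.019]
ft_force: [-0.3, -0.3, 0.2]
width: 0.0853
grip_force: 0.0
```

```bash
python3 -c "
from h import *
go(grasp('thick',.05),RG)"
```

```text
tcp [0.5406 0.148  0.2527] -> [0.5704 0.1472 0.1184] t 20.7
shift units in present axes [0.438 0.025 1.059] in target axes [0.439 0.025 1.059] turn units [ 0.    -0.001  0.001]
```

Request:
arm_command(commands=[0.146,0.008,0,0,0,0,1,0.146,0.008,0,0,0,0,1,0.146,0.008,0,0,0,0,1,0,0,0.17,0,0,0,1,0,0,0.17,0,0,0,1,0,0,0.17,0,0,0,1,0,0,0.17,0,0,0,1,0,0,0.17,0,0,0,1,0,0,0.15,0,0,0,1,0,0,0.06,0,0,0,1,0,0,0,0,0,0,1,0,0,0,0,0,0,1,0,0,0,0,0,0,1])

```text
time: 22.0
tcp_pos: [0.5717, 0.1472, 0.1199]
eef_rot: [0.302, 0.06, 0.951, -0.019]
ft_force: [-0.3, -0.2, 0.8]
width: 0.0856
grip_force: 0.0
```

```bash
python3 -c "
from h import *
go(grasp('thick',0),RG)"
```

```text
tcp [0.5717 0.1472 0.1199] -> [0.5989 0.1436 0.0775] t 22.0
shift units in present axes [ 0.017 -0.002  0.421] in target axes [ 0.015 -0.001  0.421] turn units [0.001 0.004 0.001]
```

Request:
arm_command(commands=[0.017,0,0.05,0,0,0,1,0,0,0.08,0,0,0,1,0,0,0.08,0,0,0,1,0,0,0.08,0,0,0,1,0,0,0.08,0,0,0,1,0,0,0.05,0,0,0,1,0,0,0,0,0,0,1,0,0,0,0,0,0,1])

```text
time: 22.8
tcp_pos: [0.5984, 0.1436, 0.0762]
eef_rot: [0.301, 0.06, 0.952, -0.019]
ft_force: [0.4, 0.1, 0.7]
width: 0.085
grip_force: 0.0
```

```bash
python3 -c "
from h import *
go(grasp('thick',0),RG)"
```

```text
tcp [0.5984 0.1436 0.0762] -> [0.5989 0.1436 0.0775] t 22.8
shift units in present axes [-0.01   0.    -0.006] in target axes [-0.01   0.    -0.006] turn units [0.    0.002 0.001]
```

Request:
arm_command(commands=[0,0,0,0,0,0,-1,0,0,0,0,0,0,-1,0,0,0,0,0,0,-1,0,0,0,0,0,0,-1,0,0,0,0,0,0,-1,0,0,0,0,0,0,-1,0,0,0,0,0,0,-1,0,0,0,0,0,0,-1], force=65)

```text
time: 23.6
tcp_pos: [0.5983, 0.1436, 0.0769]
eef_rot: [0.301, 0.06, 0.952, -0.019]
ft_force: [-5.8, -0.5, 6.5]
width: 0.0494
grip_force: 66.0
```

```bash
python3 -c "
from h import *
go(grasp('thick',0),RG)"
```

```text
tcp [0.5983 0.1436 0.0769] -> [0.5989 0.1436 0.0775] t 23.6
shift units in present axes [-0.006  0.    -0.001] in target axes [-0.006  0.    -0.001] turn units [0.    0.003 0.001]
```

Request:
arm_command(commands=[0,0,-0.05,0,0,0,-1,0,0,-0.1,0,0,0,-1,0,0,-0.15,0,0,0,-1,0,0,-0.15,0,0,0,-1,0,0,-0.15,0,0,0,-1,0,0,-0.15,0,0,0,-1,0,0,-0.15,0,0,0,-1,0,0,-0.1,0,0,0,-1,0,0,0,0,0.1,0,-1,0,0,0,0,0.1,0,-1,0,0,0,0,0.1,0,-1,0,0,0,0,0.1,0,-1,0,0,0,0,0.1,0,-1,0,0,0,0,0.1,0,-1,0,0,0,0,0.1,0,-1,0,0,0,0,0.08,0,-1,0,0,-0.15,0,0,0,-1,0,0,-0.15,0,0,0,-1,0,0,-0.15,0,0,0,-1,0,0,-0.15,0,0,0,-1])

```text
time: 25.6
tcp_pos: [0.5291, 0.1523, 0.2464]
eef_rot: [-0.001, 0.062, 0.998, 0.0]
ft_force: [0.6, -0.4, -2.8]
width: 0.0491
grip_force: 68.4
```

```bash
python3 -c "
from h import *
RD=down(np.radians(23.8));x=RD[:,0];c=np.array([.6350,-.2340,0])
go(c+(.0135-.0016+.0012)*x+[0,0,.23],RD)"
```

```text
tcp [0.5291 0.1523 0.2464] -> [ 0.6297 -0.222   0.23  ] t 25.6
shift units in present axes [-1.22  -2.991  0.134] in target axes [-3.193 -0.491  0.137] turn units [-1.000e-03 -2.000e-03  1.312e+00]
```

Turn 8 × 0.164, then 13 rows of travel (−0.246, −0.038).

Request:
arm_command(commands=[0,0,0,0,0,0.131,-1,0,0,0,0,0,0.131,-1,0,0,0,0,0,0.131,-1,0,0,0,0,0,0.131,-1,0,0,0,0,0,0.131,-1,0,0,0,0,0,0.131,-1,0,0,0,0,0,0.131,-1,0,0,0,0,0,0.131,-1,0,0,0,0,0,0.131,-1,0,0,0,0,0,0.131,-1])

```text
time: 26.6
tcp_pos: [0.5291, 0.1524, 0.2457]
eef_rot: [-0.001, 0.547, 0.837, -0.0]
ft_force: [0.6, 0.4, -2.1]
width: 0.0494
grip_force: 68.6
```

Request:
arm_command(commands=[-0.2,-0.03,0,0,0,0,-1,-0.23,-0.035,0,0,0,0,-1,-0.23,-0.035,0,0,0,0,-1,-0.23,-0.035,0,0,0,0,-1,-0.23,-0.035,0,0,0,0,-1,-0.23,-0.035,0,0,0,0,-1,-0.23,-0.035,0,0,0,0,-1,-0.23,-0.035,0,0,0,0,-1,-0.23,-0.035,0,0,0,0,-1,-0.23,-0.035,0,0,0,0,-1,-0.23,-0.035,0,0,0,0,-1,-0.23,-0.035,0,0,0,0,-1,-0.23,-0.035,0,0,0,0,-1,-0.15,-0.026,0,0,0,0,-1,-0.083,-0.015,0,0,0,0,-1,0,0,0,0,0,0,-1,0,0,0,0,0,0,-1])

```text
time: 28.3
tcp_pos: [0.631, -0.2211, 0.2463]
eef_rot: [-0.001, 0.545, 0.838, 0.0]
ft_force: [-0.5, 0.5, -2.8]
width: 0.0495
grip_force: 68.6
```

```bash
sed -i 's/^go.*//; s/^RD=.*/RD=down(np.radians(23.8)); x=RD[:,0]; c=np.array([.6350,-.2340,0])-.0016*x/' m3.py; cat >> m3.py <<'E'
f=m&(H<-.02)&(H>-.065)
print("face rel. wide slot target (mm)",((np.median(((P-c)@x)[f])-.0245)*1e3).round(2),"B mid mm",(np.percentile(((P-c)@y)[f],[3,97])*1e3).round(1))
go(c+(.0135+.0012)*x+[0,0,.22],RD)
E
python3 m3.py r2
```

```text
side n 324
-0.068 A [0.0059 0.0098 0.0122] B [-0.0224  0.0234]
-0.056 A [0.0067 0.0097 0.0118] B [-0.0234  0.0245]
-0.044 A [0.0065 0.0099 0.0122] B [-0.0225  0.0234]
-0.032 A [0.006  0.0095 0.0119] B [-0.0235  0.0246]
-0.02 A [0.0071 0.0084 0.0111] B [-0.0224  0.0169]
lowest H [-0.0655 -0.0637]
face rel. wide slot target (mm) 0.25 B mid mm [-21.5  25.6]
tcp [ 0.631  -0.2208  0.2464] -> [ 0.6297 -0.222   0.22  ] t 28.35
shift units in present axes [-0.005 -0.014  0.22 ] in target axes [-0.005 -0.014  0.22 ] turn units [-0.    -0.001  0.003]
```

View pics/r2.png

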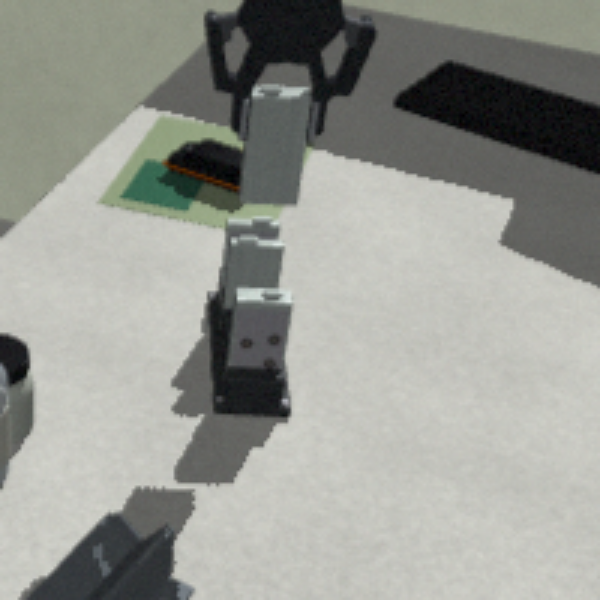

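The thick plate hangs upright at crop (275,145). The thin plate stands filed at (255,270) between the filed ones. The thick plate is centred within 0.3 mm across its slot, so I lower it.

Request:
arm_command(commands=[-0.003,-0.014,0.1,0,0,0,-1,0,0,0.12,0,0,0,-1,0,0,0.12,0,0,0,-1,0,0,0.12,0,0,0,-1,0,0,0.12,0,0,0,-1,0,0,0.12,0,0,0,-1,0,0,0.12,0,0,0,-1,0,0,0.12,0,0,0,-1,0,0,0.1,0,0,0,-1,0,0,0.08,0,0,0,-1,0,0,0.04,0,0,0,-1,0,0,0,0,0,0,-1])

```text
time: 29.55
tcp_pos: [0.6295, -0.2228, 0.1066]
eef_rot: [-0.001, 0.545, 0.838, -0.0]
ft_force: [0.5, 0.6, -2.9]
width: 0.0496
grip_force: 68.6
```

Request:
arm_command(commands=[0,0,0.03,0,0,0,-1,0,0,0.03,0,0,0,-1,0,0,0.03,0,0,0,-1,0,0,0.03,0,0,0,-1,0,0,0,0,0,0,-1])

```text
time: 30.05
tcp_pos: [0.6294, -0.2229, 0.0922]
eef_rot: [-0.001, 0.545, 0.838, -0.0]
ft_force: [0.6, 0.3, -3.7]
width: 0.0491
grip_force: 68.8
```

Request:
arm_command(commands=[0,0,0.02,0,0,0,-1,0,0,0.02,0,0,0,-1,0,0,0,0,0,0,-1,0,0,0,0,0,0,-1])

```text
time: 30.45
tcp_pos: [0.6298, -0.2231, 0.0881]
eef_rot: [0.0, 0.545, 0.838, -0.0]
ft_force: [-0.1, 0.1, -2.5]
width: 0.0493
grip_force: 68.8
```

Request:
arm_command(commands=[0,0,0.025,0,0,0,-1,0,0,0.025,0,0,0,-1,0,0,0.015,0,0,0,-1,0,0,0,0,0,0,-1])

```text
time: 30.85
tcp_pos: [0.6295, -0.2229, 0.0798]
eef_rot: [-0.0, 0.545, 0.838, -0.0]
ft_force: [-0.2, -0.9, -3.2]
width: 0.0495
grip_force: 68.8
```

Request:
arm_command(commands=[0,0,0.012,0,0,0,-1,0,0,0,0,0,0,-1])

```text
time: 31.05
tcp_pos: [0.6298, -0.223, 0.0788]
eef_rot: [-0.0, 0.545, 0.838, -0.0]
ft_force: [0.1, -0.3, -2.2]
width: 0.0493
grip_force: 68.8
```

Request:
arm_command(commands=[0,0,0.012,0,0,0,-1,0,0,0,0,0,0,-1])

```text
time: 31.25
tcp_pos: [0.6297, -0.223, 0.0773]
eef_rot: [-0.0, 0.545, 0.838, -0.0]
ft_force: [-0.0, 0.2, -2.1]
width: 0.0492
grip_force: 68.8
```

Request:
arm_command(commands=[0,0,0.01,0,0,0,-1,0,0,0,0,0,0,-1])

```text
time: 31.45
tcp_pos: [0.6299, -0.2231, 0.0771]
eef_rot: [0.0, 0.545, 0.838, -0.0]
ft_force: [-4.1, 0.4, 2.9]
width: 0.049
grip_force: 69.1
```

Request:
arm_command(commands=[0,0,0.008,0,0,0,-1,0,0,0,0,0,0,-1])

```text
time: 31.65
tcp_pos: [0.63, -0.2232, 0.077]
eef_rot: [-0.0, 0.545, 0.838, -0.0]
ft_force: [-6.5, 1.9, 9.0]
width: 0.0493
grip_force: 69.8
```

Seated at the predicted height. Release and retreat.

Request:
arm_command(commands=[0,0,0,0,0,0,0.3,0,0,0,0,0,0,0.5,0,0,0,0,0,0,1,0,0,0,0,0,0,1,0,0,0,0,0,0,1,0,0,0,0,0,0,1,0,0,-0.1,0,0,0,1,0,0,-0.15,0,0,0,1,0,0,-0.2,0,0,0,1,0,0,-0.25,0,0,0,1,0,0,-0.25,0,0,0,1,0,0,-0.25,0,0,0,1,0,0,-0.25,0,0,0,1,0,0,0,0,0,0,1,0,0,0,0,0,0,1])

```text
time: 33.15
tcp_pos: [0.6303, -0.2232, 0.2517]
eef_rot: [0.002, 0.545, 0.838, 0.0]
ft_force: [-0.3, 1.0, -0.9]
width: 0.0855
grip_force: 0.0
```

```bash
python3 m5.py; python3 -c "
from h import *
p,d=snapshot('side');t,_=snapshot('top')
cv2.imwrite('pics/end.png',np.hstack([cv2.resize(p[110:220,320:430],(396,396)),cv2.resize(t[160:270,350:460],(396,396))]))"
```

```text
ft [-0.5 -0.  -0.3] [ 0.6296 -0.2229  0.2497]
filed_thin 41 face A err mm -0.8 B mid [-22.3  26.2] top z [0.1102 0.1125 0.1154]
thin 44 face A err mm -1.6 B mid [-21.8  25.4] top z [0.1108 0.1121 0.1155]
thick 56 face A err mm -1.6 B mid [-20.2  24.8] top z [0.1108 0.1136 0.4225]
filed_thick 263 face A err mm -0.2 B mid [-22.8  24. ] top z [0.1026 0.1091 0.1125]
```

View pics/end.png

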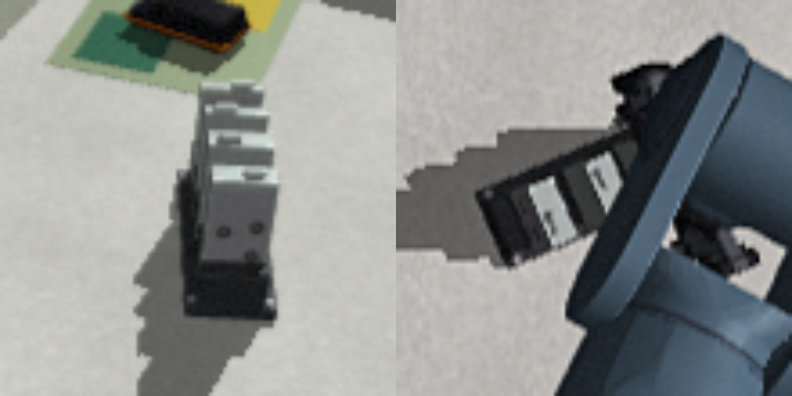

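All four plates stand in an even row, tops at left-panel (230,90), (235,112), (240,145) and (243,178), edges aligned and stubs up. The gripper is clear.

```bash
python3 -c "
from rig import *
print(close_job())"
```

```text
the job is handed in; nothing more can be done
None
```

Both plates are filed stub-up and seated in their slots (thin in the narrow, thick in the wide), in line with the filed plates to within about 2 mm by camera, and the job is handed in at about 33 s; no verdict came back.

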